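# Close the chocolate tap: turn and press its taper plug home

## Task

After washing, put the plug that hangs in the wooden drying stand back into the kettle's tap with its T-handle in line with the pipe. Then, pressing it down steadily with about 22 N, turn it a quarter turn until the handle lies square across the pipe, so that the taper bites and the plug stays down by itself against its lifting spring when you let go. Do not force it (a push of 28 N is too much) and leave the other things on the counter where they are.

Things in the scene. Their poses are not given: they have to be found in the camera images.
- tap: Fixed steel tap on a 120 x 100 mm base plate; origin under the centre, on the counter. x runs along its pipe to the round kettle (160 mm wide, 115 high, centre 180 mm off); y is square across the pipe. Body 60 mm square, 88 high; the pipe's other end is a spout reaching 88 mm to -x. Upright bore on the z axis, lined with a brass taper (5 degree half angle, mouth about 25 mm wide).
- tap_mouth (a point): Centre of the bore's mouth, level with the top of the tap's body, 88 mm above the counter, on the bore's axis.
- plug_handle (a point): Centre of the plug's T-handle, a steel bar 64 mm long (its x), 12 thick (y), 22 high (z up), 87 mm above the plug's tip. Loosely in the tap, on its lifting spring, it stands 134 to 140 mm above the counter; pressed, the taper meets 10 mm lower, at a height that differs from tap to tap by +-3 mm and must be felt. The spring pushes back 7 to 11.5 N.
- plug: Loose white taper plug with steel T-handle, 0.15 kg; origin at the centre of its tip. Shank 58 mm long, 18 wide at the tip, 28 at the top; collar 38 wide, 4 thick; stem 16 wide, 16 long; T-handle bar. Pressed without turning it does not hold; sideways push wastes the pressing, so let the bore centre it. It hangs by its collar in the stand, tip down, with about 2.5 mm of side play.
- seat (a joint): How far the brass bush is pushed down on its hidden rubber ring, in m (0 = unloaded): it gives 1 mm for each 10 N pressed on it and springs back.
- stand: Fixed wooden drying stand, a block 69 mm square with a 33 mm square hole, 62 high; origin under its centre. The plug starts in it.
- coin_box: Bystander: open wooden box of gold coins, 100 x 90 x 45 mm; origin under its centre.
- mould: Bystander: clear chocolate mould, 170 x 240 mm (x, y), 24 high; origin under its centre.
- tool_pot: Bystander: white pot with scissors, 72 mm wide, 180 mm high with the scissors; origin under its centre.

How it is judged:
On the way:
1. the plug sits in the tap's bore with its handle in line with the pipe (within 25 degrees) (horizontal distance between plug_handle and tap_mouth below 0.008 m and z of plug_handle in the frame of tap below 0.147 m and angle between the x axis of plug_handle and the x axis of tap, either way round below 0.44 rad and angle between plug_handle's own z axis and vertical below 0.15 rad), for 0.2 s.
At the end, for the whole second after the job is handed in: The plug is upright and centred in the tap (within 6 mm), let go and at rest, pressed home so that the centre of its handle is less than 131.5 mm above the underside of the tap's base plate, with its handle within 12 degrees of square across the pipe (z of plug_handle in the frame of tap below 0.1315 m and horizontal distance between plug_handle and tap_mouth below 0.006 m and angle between the x axis of plug_handle and the y axis of tap, either way round below 0.21 rad and angle between plug_handle's own z axis and vertical below 0.1 rad and contact force between the fingers and plug below 0.05 N and linear speed of plug below 0.01 m/s); the robot touches nothing.
It fails at once if the tap is forced: the bush is pushed down more than 3 mm on its rubber ring (a push of about 28.5 N and the plug's weight) (value of joint seat above 0.003 m).
It fails at once if the box of coins is moved more than 20 mm (distance of coin_box from where it was at the start of the episode above 0.02 m).
It fails at once if the mould is moved more than 20 mm (distance of mould from where it was at the start of the episode above 0.02 m).
It fails at once if the pot of scissors is moved more than 20 mm (distance of tool_pot from where it was at the start of the episode above 0.02 m).
It also fails if it takes over 72 s, if anything falls off the work surface, if the arm or the gripper's body presses on something with over 40 N, if the wrist force passes 120 N, or if a joint passes its speed limit or range.

## Robot

A 6-joint arm with a two-finger parallel gripper is mounted at the origin on the work surface. World frame = base frame: x ahead of the robot, y to its left, z up, the work surface at z = 0. Lengths are in m, angles in rad, forces in N, time in s.
With the tool pointing down it reaches from about 0.375 to 0.9 m from the base axis. Payload 3.1 kg.
Tool frame: the origin (TCP) lies midway between the tips of the shut fingers; the grasp point (between the pads) lies 19 mm behind it; x points along the fingers, z is the direction in which the jaws open and shut, and the axes are right-handed (so a half turn about x gives the same grasp; the last joint's range is limited). The gripper opens to 85 mm and grips with 20 to 120 N. Pads are 22 mm wide; open, the fingers measure 114 mm over their backs; the gripper's body (76 mm by 85 mm) begins 54 mm behind the grasp point. The pads swing forward as they close: fully open they stand 13 mm farther back than shut.
Start: joints at [-1.317, 0.527, 1.433, -0, 1.181, -0.178], TCP at [0.262, -0.568, 0.231] pointing down, gripper open.
Joint ranges: [-3.08, 3.08], [-0.75, 2.2], [0.22, 2.44], [-1.43, 4.57], [0, 2.65], [-2.85, 2.85]. Speed limits (rad/s): [2.79, 2.79, 3.14, 3.14, 3.14, 3.14].

## Interface

Orientations are given as a unit quaternion [x, y, z, w].
In Python, from station import status, snapshot, camera_params, ticket gives the robot as it stands.
- The arm moves only by the tool arm_command, never from a script. Its argument "series" is a list that holds one entry, the list of rows, each a list of 4 numbers: the shift along the tool's x, y, z in mm, then the turn about the tool's x in rad. A call has 1 to 10 rows; each row shifts and turns the commanded pose from where the row before left it, along the tool's axes as they then stand; what a row does not reach is not made up. A row lasts 1/10 s, in which the tool goes at most 50 mm and 8.59 degrees, less where a joint would pass 70% of its speed; a pose out of reach is approached as far as the arm can. A call is refused whole if a number of a shift passes 50 or a number of a turn 0.15, either way. A call with a gripper value outside its range is refused whole. "jaw" is the opening in per cent of the stroke, from 0 (shut) to 100 (fully open), set as the call begins (left out, the last holds). The fingers move at their own pace and stop on an object; "force" is the grip in N (left out, the last holds). Time passes only in rows, so rows that do not move let the fingers close. It gives the time, the measured TCP pose, the force and the opening at its end, in the units of the state.
- status.sense(): the state, without advancing time (a new reading comes with each control period).
- snapshot(name): name is "scene" or "side" or "wrist"; returns the picture (420x560x3 uint8, red, green, blue); there is no depth.
- camera_params(name): a dict with "fovy" (degrees; the focal length in pixels is half the picture's height over the tangent of half this angle, whatever the lens; pixels are square), "cx", "cy" (the principal point, pixels), "extrinsics" (4x4, takes a point from camera to world coordinates); the wrist camera has in their place "mount" (4x4, takes a point from camera to tool coordinates, whose origin is the TCP and whose axes are the tool frame's). Camera axes: x right, y down, z forward; pixel columns grow to the right and rows downward; lengths in m; the calibration is good to about 2 mm. A picture is of the moment at which its call begins: read the wrist's pose just before it. camera_params takes no time and is no camera call.
- ticket.sign_off(): hands the job in, once; it reports no verdict.
The state is a dict: "t": time; "q": joint angles; "qd": joint speeds; "tau": joint torques, N m; "tcp_pos": TCP position; "tool_rot": TCP orientation; "force": force on the tool from outside, world axes, zero at the start; "ft_torque": the same for the moment, N m; "finger_gap": opening from 0.0 (shut) to 1.0 (fully open).
Only numpy, scipy, OpenCV 4.12 (cv2) and the standard library are available. Lean on these libraries where they do the work, as an engineer would, in place of code of your own. Each camera call takes 0.05 s, during which the arm holds its last target. There are 200 camera calls.

## Working session

There is one attempt and no reset: what is moved stays moved. The work goes in short steps, Python scripts to look and compute and a tool call to move; the robot and the scene stay as the last step left them, time stands still between calls to the robot, and variables do not carry over. Pictures are saved under pics/ and viewed, about 8 in all and at most 12, crops included, and the job is handed in when it is done.

Besides the shell and the picture viewer there is one more tool, called after "Request:" as name(argument=value, ...) on one line, values as JSON. arm_command: Moves the arm, as the interface text tells. Its arguments: {"type":"object","properties":{"series":{"type":"array"},"jaw":{"type":"number"},"force":{"type":"number"}},"required":["series"]}

```bash
mkdir -p pics
python3 - <<'E'
from station import status,snapshot,camera_params
import cv2,numpy as np
s=status.sense();print({k:np.round(v,3).tolist() for k,v in s.items()})
for n in("scene","side","wrist"):
    im=snapshot(n);cv2.imwrite(f"pics/{n}0.png",im[:,:,::-1]);print(n,camera_params(n))
E
```

```text
{'t': 0.0, 'q': [-1.318, 0.528, 1.434, -0.0, 1.181, -0.179], 'qd': [-0.001, 0.0, 0.002, 0.0, 0.001, 0.002], 'tau': [-0.002, -44.235, -17.802, -0.0, 0.008, -0.0], 'tcp_pos': [0.261, -0.567, 0.23], 'tool_rot': [0.382, 0.596, -0.381, 0.595], 'force': [0.129, 0.047, -0.419], 'ft_torque': [-0.04, -0.025, -0.013], 'finger_gap': 1.001}
scene {'fovy': 45.07008118760575, 'cx': 275.9787272768703, 'cy': 209.30002895367986, 'extrinsics': array([[-0.77626575,  0.36307599, -0.51535164,  1.26903746],
       [ 0.63035141,  0.4363046 , -0.64210232,  0.89238328],
       [-0.00828164, -0.82329467, -0.56755378,  0.88898212],
       [ 0.        ,  0.        ,  0.        ,  1.        ]])}
side {'fovy': 52.69839958138676, 'cx': 278.81825083167536, 'cy': 205.48160789421237, 'extrinsics': array([[-0.70931616, -0.41024   ,  0.57321352, -0.17706072],
       [-0.70482044,  0.40131109, -0.58495945,  0.72691811],
       [ 0.00993683, -0.81893379, -0.57380197,  0.78876787],
       [ 0.        ,  0.        ,  0.        ,  1.        ]])}
wrist {'fovy': 63.630474687671864, 'cx': 280.9712166745681, 'cy': 206.7299500087278, 'mount': array([[ 1.20126086e-03, -2.70217917e-01,  9.62798439e-01,
        -1.42834165e-01],
       [ 8.20533346e-04, -9.62798543e-01, -2.70218970e-01,
         6.70677561e-02],
       [ 9.99998942e-01,  1.11461170e-03, -9.34849397e-04,
        -6.22688691e-04],
       [ 0.00000000e+00,  0.00000000e+00,  0.00000000e+00,
         1.00000000e+00]])}
```

View pics/scene0.png

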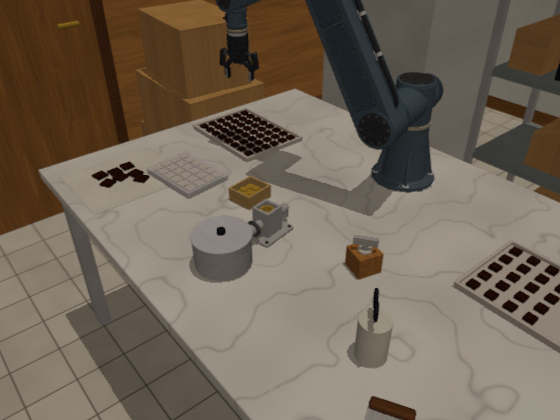

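View pics/side0.png

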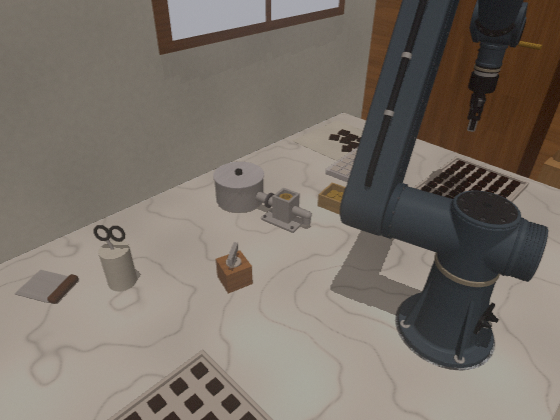

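```bash
cat > h.py <<'E'
import numpy as np,cv2
from scipy.spatial.transform import Rotation as R
from station import status,snapshot,camera_params
def ray(n,uv,s=None):
    c=camera_params(n);f=210/np.tan(np.radians(c['fovy']/2))
    if n=='wrist':
        T=np.eye(4);T[:3,:3]=R.from_quat(s['tool_rot']).as_matrix();T[:3,3]=s['tcp_pos'];T=T@c['mount']
    else:T=c['extrinsics']
    d=T[:3,:3]@np.array([(uv[0]-c['cx'])/f,(uv[1]-c['cy'])/f,1]);return T[:3,3],d/np.linalg.norm(d)
def plane(n,uv,z,s=None):
    o,d=ray(n,uv,s);return o+d*(z-o[2])/d[2]
def tri(a,b):
    (o1,d1),(o2,d2)=a,b;t=np.linalg.lstsq(np.c_[d1,-d2],o2-o1,rcond=None)[0]
    p,q=o1+t[0]*d1,o2+t[1]*d2;return (p+q)/2,np.linalg.norm(p-q)
E
python3 - <<'E'
from h import *
print('knob',tri(ray('scene',(221,231)),ray('side',(239,172))))
print('taptop',plane('scene',(268,206),.088),plane('side',(287,195),.088))
print('stand',plane('scene',(364,250),.062),plane('side',(234,261),.062))
print('handle',tri(ray('scene',(366,242)),ray('side',(234,252))))
a=cv2.imread('pics/scene0.png')[190:290,200:400];b=cv2.imread('pics/side0.png')[170:300,200:330]
cv2.imwrite('pics/c.png',np.vstack([cv2.resize(a,(600,300),interpolation=2),cv2.copyMakeBorder(cv2.resize(b,(300,300),interpolation=2),0,0,0,300,0)]))
E
```

```text
knob (array([ 0.72614089, -0.01221561,  0.10289583]), np.float64(0.0014329057019199151))
taptop [ 0.54867825 -0.04088983  0.088     ] [ 0.54435237 -0.04364825  0.088     ]
stand [0.46033566 0.24482498 0.062     ] [0.45635586 0.23901664 0.062     ]
handle (array([0.45588843, 0.2409238 , 0.08834219]), np.float64(0.009012173694675966))
```

View pics/c.png

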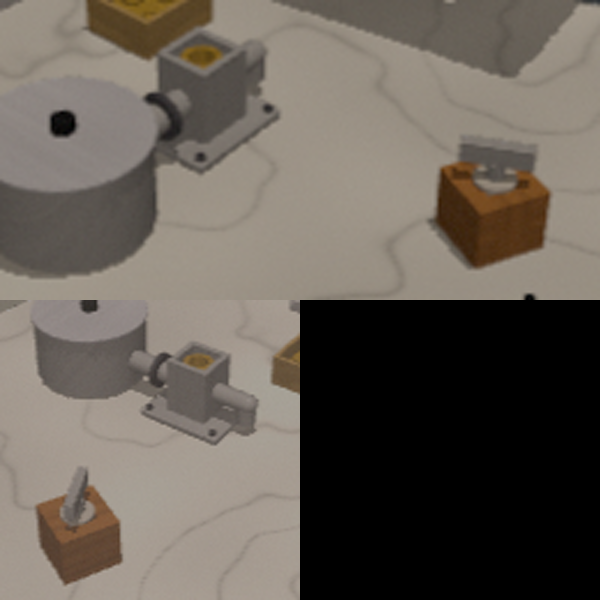

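```bash
cat >> h.py <<'E'
def rows(tgt,yaw_end=None,vmax=48,s=None,start=None):
    """rows from now (or start=(p,R)) to tgt, turn about tool x spread evenly, printed in tool mm/rad"""
    s=s or status.sense();p=np.array(s['tcp_pos']);M=R.from_quat(s['tool_rot'])
    if start:p,M=start
    print('z-axis yaw now %.1f deg, x axis'%np.degrees(jaw(M)),M.as_matrix()[:,0].round(3))
    dth=0
    if yaw_end is not None:
        dth=(yaw_end-jaw(M)+np.pi/2)%np.pi-np.pi/2   # world yaw change; tool x is down -> opposite sign
        dth=-dth
    n=max(1,int(np.ceil(np.linalg.norm(tgt-p)*1e3/vmax)),int(np.ceil(abs(dth)/.145)))
    step=(np.array(tgt)-p)/n*1e3;out=[]
    for i in range(n):
        out.append([*(M.inv().apply(step)).round(1),round(dth/n,4)]);M=M*R.from_rotvec([dth/n,0,0])
    print(n,'rows',[[float(v) for v in r] for r in out]);return np.array(tgt),M
def jaw(M):
    z=M.as_matrix()[:,2];return np.arctan2(z[1],z[0])
E
python3 - <<'E'
from h import *
print('tap',plane('scene',(268,208.7),.088),plane('side',(286.7,196.4),.088))
a=plane('scene',(353.3,238),.097);b=plane('scene',(379,241.5),.097);d=b-a;print(a,b,np.degrees(np.arctan2(d[1],d[0])),np.linalg.norm(d))
print(R.from_quat(status.sense()['tool_rot']).as_matrix().round(3))
st=rows(np.array([.45,-.12,.26]))
st=rows(np.array([.45,.23,.26]),start=st)
E
```

```text
tap [ 0.55700271 -0.03036207  0.088     ] [ 0.53976052 -0.03759295  0.088     ]
[0.4798196 0.2219283 0.097    ] [0.44055953 0.27314826 0.097     ] 127.47014761548868 0.06453555567719509
[[-0.     0.908  0.419]
 [ 0.002  0.419 -0.908]
 [-1.     0.    -0.002]]
z-axis yaw now -65.3 deg, x axis [-0.     0.002 -1.   ]
11 rows [[-2.6, 32.6, -29.7, 0.0], [-2.6, 32.6, -29.7, 0.0], [-2.6, 32.6, -29.7, 0.0], [-2.6, 32.6, -29.7, 0.0], [-2.6, 32.6, -29.7, 0.0], [-2.6, 32.6, -29.7, 0.0], [-2.6, 32.6, -29.7, 0.0], [-2.6, 32.6, -29.7, 0.0], [-2.6, 32.6, -29.7, 0.0], [-2.6, 32.6, -29.7, 0.0], [-2.6, 32.6, -29.7, 0.0]]
z-axis yaw now -65.3 deg, x axis [-0.     0.002 -1.   ]
8 rows [[0.1, 18.3, -39.7, 0.0], [0.1, 18.3, -39.7, 0.0], [0.1, 18.3, -39.7, 0.0], [0.1, 18.3, -39.7, 0.0], [0.1, 18.3, -39.7, 0.0], [0.1, 18.3, -39.7, 0.0], [0.1, 18.3, -39.7, 0.0], [0.1, 18.3, -39.7, 0.0]]
```

Run:
```python
from h import *
st=rows(np.array([.45,-.15,.27]),np.radians(-10),49)
st=rows(np.array([.455,.235,.24]),np.radians(37),49,start=st)
```

```text
z-axis yaw now -65.3 deg, x axis [-0.     0.002 -1.   ]
10 rows [[-3.9, 34.6, -30.0, -0.0964], [-3.9, 37.3, -26.5, -0.0964], [-3.9, 39.7, -22.8, -0.0964], [-3.9, 41.7, -18.9, -0.0964], [-3.9, 43.3, -14.8, -0.0964], [-3.9, 44.5, -10.5, -0.0964], [-3.9, 45.4, -6.2, -0.0964], [-3.9, 45.7, -1.8, -0.0964], [-3.9, 45.7, 2.6, -0.0964], [-3.9, 45.2, 7.0, -0.0964]]
z-axis yaw now -10.0 deg, x axis [-0.     0.002 -1.   ]
8 rows [[3.8, 47.5, -7.7, -0.1025], [3.8, 48.0, -2.8, -0.1025], [3.8, 48.1, 2.1, -0.1025], [3.8, 47.6, 7.0, -0.1025], [3.8, 46.6, 11.8, -0.1025], [3.8, 45.2, 16.6, -0.1025], [3.8, 43.3, 21.1, -0.1025], [3.8, 40.9, 25.4, -0.1025]]
```

Request:
arm_command(series=[[[-4,34.6,-30,-0.0964],[-4,37.3,-26.5,-0.0964],[-4,39.7,-22.8,-0.0964],[-4,41.7,-18.9,-0.0964],[-4,43.3,-14.8,-0.0964],[-4,44.5,-10.5,-0.0964],[-4,45.4,-6.2,-0.0964],[-4,45.7,-1.8,-0.0964],[-4,45.7,2.6,-0.0964],[-4,45.2,7,-0.0964]]])

```text
t: 1.15
tcp_pos: [0.4505, -0.1488, 0.2714]
tool_rot: [0.061, 0.705, -0.06, 0.705]
force: [0.9, -0.4, -0.1]
finger_gap: 1.002
```

Request:
arm_command(series=[[[4,47.5,-7.7,-0.1025],[4,48,-2.8,-0.1025],[4,48.1,2.1,-0.1025],[4,47.6,7,-0.1025],[4,46.6,11.8,-0.1025],[4,45.2,16.6,-0.1025],[4,43.3,21.1,-0.1025],[4,40.9,25.4,-0.1025],[0,0,0,0],[0,0,0,0]]], jaw=60)

```text
t: 2.15
tcp_pos: [0.4547, 0.2352, 0.2389]
tool_rot: [-0.225, 0.671, 0.225, 0.67]
force: [-0.1, -0.1, 0.6]
finger_gap: 0.597
```

Run:
```python
from h import *
import pickle
s=status.sense();im=snapshot('wrist');cv2.imwrite('pics/w1.png',im[:,:,::-1]);pickle.dump(s,open('w1.pkl','wb'))
print(s['t'],s['tcp_pos'],s['q'],np.degrees(jaw(R.from_quat(s['tool_rot']))),s['force'])
```

```text
2.15 [0.45474738 0.23524591 0.23885931] [ 2.59139651e-01  3.66645599e-01  1.70289366e+00 -5.26732101e-04
  1.07324272e+00 -3.88173906e-01] 37.10275543295815 [-0.08358778 -0.08991282  0.57933393]
```

View pics/w1.png

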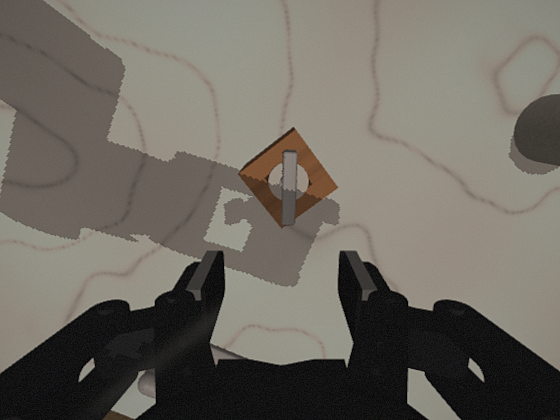

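Run:
```python
from h import *
import pickle
s=pickle.load(open('w1.pkl','rb'))
im=cv2.imread('pics/w1.png');hsv=cv2.cvtColor(im,cv2.COLOR_BGR2HSV)
for r in (148,150,152,154,156,160,185,190,210,218,222,224,226,228): print(r,hsv[r,276:304,2].tolist())
for r0,r1 in((151,226),(157,226)):
    a=plane('wrist',(291,r0),.102,s);b=plane('wrist',(288.5,r1),.102,s);d=b-a
    print(a,b,(a+b)/2,np.linalg.norm(d),np.degrees(np.arctan2(d[1],d[0])))
m=cv2.inRange(hsv,(3,110,40),(22,255,255));m[240:]=0;m[:110]=0
c=max(cv2.findContours(m,0,2)[0],key=cv2.contourArea);q=cv2.minAreaRect(c);print(q,[plane('wrist',p,.062,s)[:2].round(4) for p in cv2.boxPoints(q)])
```

```text
148 [122, 122, 124, 124, 120, 123, 122, 126, 126, 130, 129, 127, 129, 128, 127, 129, 127, 126, 124, 124, 121, 123, 123, 120, 121, 125, 123, 120]
150 [123, 123, 123, 124, 123, 126, 129, 108, 71, 64, 59, 63, 68, 69, 70, 73, 71, 70, 69, 84, 118, 126, 124, 123, 119, 116, 115, 111]
152 [125, 123, 123, 123, 125, 108, 73, 60, 91, 114, 114, 110, 110, 103, 101, 100, 95, 94, 92, 85, 85, 110, 119, 118, 109, 115, 110, 113]
154 [122, 122, 125, 123, 125, 128, 97, 88, 120, 133, 137, 137, 135, 136, 136, 138, 132, 134, 133, 130, 109, 100, 107, 114, 113, 111, 112, 111]
156 [121, 124, 125, 122, 124, 127, 93, 65, 109, 134, 136, 133, 135, 138, 136, 135, 134, 130, 135, 131, 115, 106, 112, 113, 112, 111, 110, 111]
160 [124, 124, 126, 123, 126, 127, 105, 96, 122, 136, 138, 133, 137, 137, 135, 133, 132, 131, 136, 131, 104, 102, 112, 110, 115, 115, 115, 118]
185 [107, 96, 98, 106, 131, 113, 89, 114, 132, 135, 136, 132, 135, 134, 133, 132, 129, 133, 127, 104, 111, 140, 151, 154, 150, 152, 153, 152]
190 [100, 103, 102, 103, 105, 88, 73, 79, 92, 92, 85, 85, 89, 123, 121, 86, 86, 125, 133, 105, 92, 99, 93, 103, 1
[... 582 characters left out ...]
, 96, 100, 101, 102, 104, 104, 106, 109, 110, 107, 110, 107, 111, 110]
228 [114, 111, 110, 112, 112, 99, 103, 112, 110, 109, 109, 108, 103, 102, 97, 97, 96, 98, 101, 100, 102, 103, 105, 106, 106, 108, 107, 109]
[0.4369256  0.27027745 0.102     ] [0.47478607 0.21755439 0.102     ] [0.45585584 0.24391592 0.102     ] 0.06490867459173026 -54.31784415630756
[0.43992036 0.2663895  0.102     ] [0.47478607 0.21755439 0.102     ] [0.45735322 0.24197195 0.102     ] 0.06000404475551314 -54.475152307982526
((287.43463134765625, 178.7730712890625), (74.54994201660156, 72.18187713623047), 52.1250114440918) [array([0.4106, 0.2205]), array([0.4287, 0.2858]), array([0.4976, 0.2687]), array([0.4812, 0.1995])]
```

Run:
```python
from h import *
st=rows(np.array([.4552,.2433,.12]),np.radians(36),35)
st=rows(np.array([.4552,.2433,.072]),None,20,start=st)
```

```text
z-axis yaw now 37.0 deg, x axis [-0.001 -0.001 -1.   ]
4 rows [[29.7, 1.8, 1.5, 0.0043], [29.7, 1.8, 1.4, 0.0043], [29.7, 1.8, 1.4, 0.0043], [29.7, 1.8, 1.4, 0.0043]]
z-axis yaw now 36.0 deg, x axis [-0.001 -0.001 -1.   ]
3 rows [[16.0, 0.0, 0.0, 0.0], [16.0, 0.0, 0.0, 0.0], [16.0, 0.0, 0.0, 0.0]]
```

Request:
arm_command(series=[[[29.7,1.8,1.5,0.0043],[29.7,1.8,1.4,0.0043],[29.7,1.8,1.4,0.0043],[29.7,1.8,1.4,0.0043],[16,0,0,0],[16,0,0,0],[16,0,0,0],[0,0,0,0],[0,0,0,0]]])

```text
t: 3.1
tcp_pos: [0.4562, 0.2422, 0.0727]
tool_rot: [-0.218, 0.673, 0.217, 0.673]
force: [0.2, 0.6, -0.2]
finger_gap: 0.599
```

Request:
arm_command(series=[[[0,0,0,0],[0,0,0,0],[0,0,0,0],[0,0,0,0],[0,0,0,0],[0,0,0,0],[0,0,0,0],[0,0,0,0]]], jaw=0, force=80)

```text
t: 3.9
tcp_pos: [0.4564, 0.2435, 0.0737]
tool_rot: [-0.219, 0.672, 0.218, 0.673]
force: [-0.0, -1.7, 4.9]
finger_gap: 0.131
```

Run:
```python
from h import *
s=status.sense();p=np.array(s['tcp_pos'])
st=rows(p+[0,0,.1],None,20)
st=rows(np.array([.50,.15,.223]),np.radians(60),32,start=st)
st=rows(np.array([.54,.025,.223]),np.radians(99),28,start=st)
```

```text
z-axis yaw now 36.0 deg, x axis [ 0.002  0.    -1.   ]
5 rows [[-20.0, -0.0, 0.0, 0.0], [-20.0, -0.0, 0.0, 0.0], [-20.0, -0.0, 0.0, 0.0], [-20.0, -0.0, 0.0, 0.0], [-20.0, -0.0, 0.0, 0.0]]
z-axis yaw now 36.0 deg, x axis [ 0.002  0.    -1.   ]
4 rows [[-12.3, -25.3, -4.9, -0.1047], [-12.3, -24.7, -7.5, -0.1047], [-12.3, -23.8, -10.1, -0.1047], [-12.3, -22.6, -12.5, -0.1047]]
z-axis yaw now 60.0 deg, x axis [ 0.002  0.    -1.   ]
5 rows [[0.0, -19.4, -17.7, -0.1361], [0.0, -16.9, -20.1, -0.1361], [0.0, -14.0, -22.2, -0.1361], [0.0, -10.8, -23.9, -0.1361], [0.0, -7.5, -25.2, -0.1361]]
```

Request:
arm_command(series=[[[-10,0,0,0],[-20,0,0,0],[-20,0,0,0],[-20,0,0,0],[-20,0,0,0],[-10,0,0,0],[0,0,0,0]]])

```text
t: 4.6
tcp_pos: [0.4566, 0.2439, 0.1742]
tool_rot: [-0.218, 0.671, 0.218, 0.674]
force: [0.2, 0.2, -1.9]
finger_gap: 0.132
```

Request:
arm_command(series=[[[-12.3,-25.3,-4.9,-0.1047],[-12.3,-24.7,-7.5,-0.1047],[-12.3,-23.8,-10.1,-0.1047],[-12.3,-22.6,-12.5,-0.1047],[0,-19.4,-17.7,-0.136],[0,-16.9,-20.1,-0.136],[0,-14,-22.2,-0.136],[0,-10.8,-23.9,-0.136],[0,-7.5,-25.2,-0.136],[0,0,0,0]]])

```text
t: 5.6
tcp_pos: [0.5402, 0.022, 0.2206]
tool_rot: [0.537, -0.46, -0.537, -0.46]
force: [0.4, 0.5, -1.8]
finger_gap: 0.128
```

Request:
arm_command(series=[[[0,0,0,0],[0,0,0,0],[0,0,0,0],[0,0,0,0]]])

```text
t: 6.0
tcp_pos: [0.5389, 0.0258, 0.2216]
tool_rot: [-0.537, 0.459, 0.538, 0.459]
force: [-0.2, 0.4, -2.0]
finger_gap: 0.132
```

Run:
```python
from h import *
import pickle
s=status.sense();im=snapshot('wrist');cv2.imwrite('pics/w2.png',im[:,:,::-1]);pickle.dump(s,open('w2.pkl','wb'))
print(s['t'],s['tcp_pos'],s['q'],np.degrees(jaw(R.from_quat(s['tool_rot']))),s['force'],s['ft_torque'],s['finger_gap'])
a=snapshot('scene')[:,:,::-1];b=snapshot('side')[:,:,::-1];cv2.imwrite('pics/s2.png',a);cv2.imwrite('pics/d2.png',b)
print(ray('scene',(0,0))[0])
c=camera_params
for n,i in(('scene',a),('side',b)):
    T=np.linalg.inv(c(n)['extrinsics']);P=T@np.r_[s['tcp_pos'],1];f=210/np.tan(np.radians(c(n)['fovy']/2));u=int(c(n)['cx']+f*P[0]/P[2]);v=int(c(n)['cy']+f*P[1]/P[2]);print(n,u,v)
    cv2.imwrite(f'pics/{n}_c2.png',cv2.resize(i[max(v-50,0):v+70,max(u-60,0):u+60],None,fx=5,fy=5,interpolation=2)[:600])
A=cv2.imread('pics/scene_c2.png');B=cv2.imread('pics/side_c2.png');h=min(len(A),len(B));cv2.imwrite('pics/c2.png',cv2.resize(np.hstack([A[:h],B[:h]]),(800,int(800*h/(A.shape[1]+B.shape[1])))))
```

```text
6.0 [0.53894642 0.02580595 0.22159616] [-1.59431888e-01  4.25491142e-01  1.65767159e+00  1.56042427e-04
  1.05896015e+00 -1.88705629e+00] 98.98120175230765 [-0.2148434   0.40210536 -1.97686502] [-0.05065108  0.0188525  -0.00130814] 0.13156349147863136
[1.26903746 0.89238328 0.88898212]
scene 286 173
side 271 164
```

View pics/w2.png

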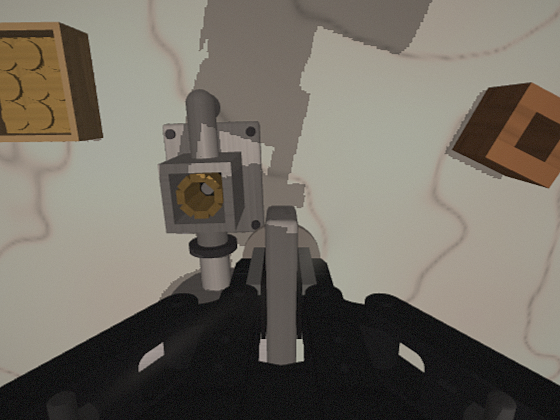

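View pics/c2.png

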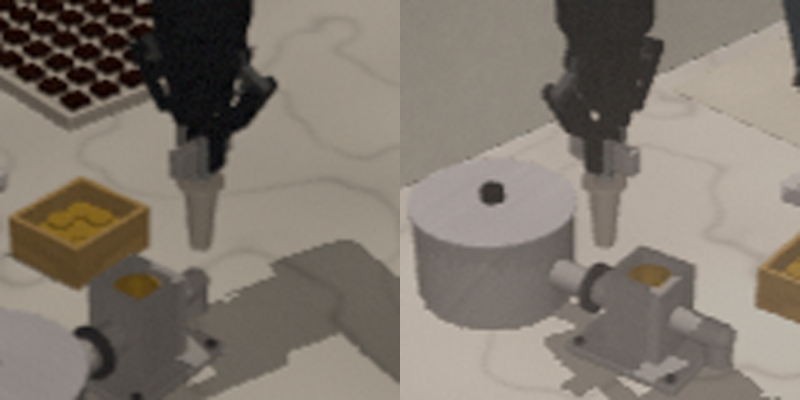

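Run:
```python
from h import *
im=cv2.imread('pics/w2.png')
a=cv2.resize(im[85:285,150:310],None,fx=3.75,fy=3.75,interpolation=cv2.INTER_CUBIC)[:600,:600]
b=cv2.resize(im[195:375,250:320],None,fx=2.85,fy=3.33,interpolation=cv2.INTER_CUBIC)[:600]
b=cv2.copyMakeBorder(b,0,a.shape[0]-b.shape[0],0,0,0)
cv2.imwrite('pics/z2.png',np.hstack([a,b]));print(a.shape,b.shape)
```

```text
(600, 600, 3) (600, 200, 3)
```

View pics/z2.png

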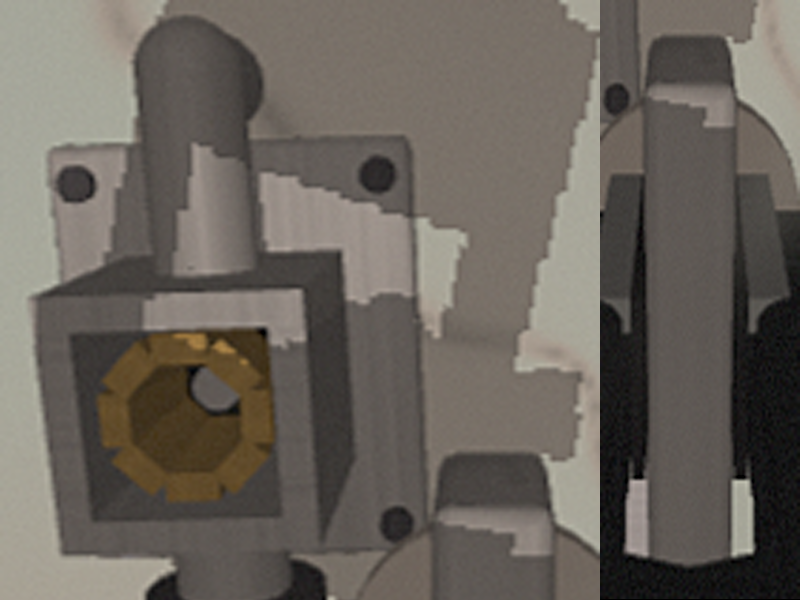

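Run:
```python
from h import *
import pickle
s=pickle.load(open('w2.pkl','rb'))
px=lambda x,y:(x/3.75+150,y/3.75+85)
C=np.array([plane('wrist',px(*p),.088,s)[:2] for p in((37,297),(303,290),(320,546),(62,554))])
print(C,C.mean(0));
for i in range(4):
    d=C[(i+1)%4]-C[i];print(np.linalg.norm(d),np.degrees(np.arctan2(d[1],d[0]))%90)
for z in(.088,.08,.075):print(z,plane('wrist',px(185.5,416.5),z,s), 'w',np.linalg.norm(plane('wrist',px(99,416),z,s)-plane('wrist',px(272,416),z,s)))
for z in(.005,.01):
    H=np.array([plane('wrist',px(*p),z,s)[:2] for p in((76,184),(377,174),(397,523))]);print('plate',(H[0]+H[2])/2,[(np.linalg.norm(d),np.degrees(np.arctan2(d[1],d[0]))%90) for d in np.diff(H,axis=0)])
M=R.from_quat(s['tool_rot'])
for dz in(.026,.029,.032):
    zt=s['tcp_pos'][2]+dz
    a=plane('wrist',(281.5,220.5),zt,s);b=plane('wrist',(281.2,363),zt,s);print('handle tool frame',M.inv().apply((a+b)/2-s['tcp_pos']),np.linalg.norm(a-b))
print(plane('scene',(268,208.7),.08),plane('side',(286.7,196.4),.08))
```

```text
[[ 0.52601376 -0.07601092]
 [ 0.51539088 -0.01883833]
 [ 0.57353965 -0.00801434]
 [ 0.58480363 -0.06661896]] [ 0.54993698 -0.04237064]
0.05815109840164012 10.525735228726802
0.05914759836280309 10.544526283288869
0.059677290888793304 10.879738288820292
0.059535352238074414 9.076564700966799
0.088 [ 0.54773057 -0.04149781  0.088     ] w 0.03874716352248178
0.08 [ 0.54997744 -0.04313654  0.08      ] w 0.03986838742327442
0.075 [ 0.55138173 -0.04416075  0.075     ] w 0.04056915236126982
plate [ 0.55169479 -0.04390423] [(np.float64(0.08355732702856877), np.float64(10.882934290402702)), (np.float64(0.1018348221227305), np.float64(11.001785038646595))]
plate [ 0.5505596  -0.04308304] [(np.float64(0.08239507601479547), np.float64(10.882934290402659)), (np.float64(0.10041833802183167), np.float64(11.001785038646599))]
handle tool frame [-0.02599931  0.00112791  0.00057242] 0.06156601037316311
handle tool frame [-0.0289985   0.00288947  0.00056416] 0.05998560060923663
handle tool frame [-0.03199769  0.00465102  0.0005559 ] 0.05840519084531016
[ 0.54989109 -0.0395782   0.08      ] [ 0.54794379 -0.04632064  0.08      ]
```

Run:
```python
from h import *
st=rows(np.array([.551,-.0423,.222]),np.radians(100.6),18)
st=rows(np.array([.551,-.0423,.165]),None,20,start=st)
```

```text
z-axis yaw now 99.0 deg, x axis [ 0. -0. -1.]
4 rows [[-0.0, -0.3, -17.2, -0.0071], [-0.0, -0.1, -17.2, -0.0071], [-0.0, -0.0, -17.2, -0.0071], [-0.0, 0.1, -17.2, -0.0071]]
z-axis yaw now 100.6 deg, x axis [ 0. -0. -1.]
3 rows [[19.0, 0.0, 0.0, 0.0], [19.0, 0.0, 0.0, 0.0], [19.0, 0.0, 0.0, 0.0]]
```

Request:
arm_command(series=[[[0,-0.3,-17.2,-0.007],[0,-0.1,-17.2,-0.007],[0,0,-17.2,-0.007],[0,0,-17.2,-0.007],[0,0,0,0],[19,0,0,0],[19,0,0,0],[19,0,0,0],[0,0,0,0],[0,0,0,0]]])

```text
t: 7.15
tcp_pos: [0.551, -0.0422, 0.1648]
tool_rot: [-0.544, 0.452, 0.544, 0.452]
force: [0.1, -0.5, -1.2]
finger_gap: 0.133
```

Run:
```python
from h import *
s=status.sense();print(s['t'],s['tcp_pos'],np.degrees(jaw(R.from_quat(s['tool_rot']))),s['force'],s['ft_torque'])
out=[]
for n in('scene','side'):
    i=snapshot(n)[:,:,::-1];c=camera_params(n);f=210/np.tan(np.radians(c['fovy']/2));P=np.linalg.inv(c['extrinsics'])@np.r_[s['tcp_pos']-np.array([0,0,.07]),1];u=int(c['cx']+f*P[0]/P[2]);v=int(c['cy']+f*P[1]/P[2])
    out.append(cv2.resize(i[v-35:v+25,u-30:u+30],(400,400),interpolation=cv2.INTER_CUBIC))
cv2.imwrite('pics/c3.png',np.hstack(out))
```

```text
7.15 [ 0.55103432 -0.0422188   0.16478695] 100.55289639715272 [ 0.06515389 -0.45070957 -1.21408114] [-0.02165312  0.00901676  0.02058688]
```

View pics/c3.png

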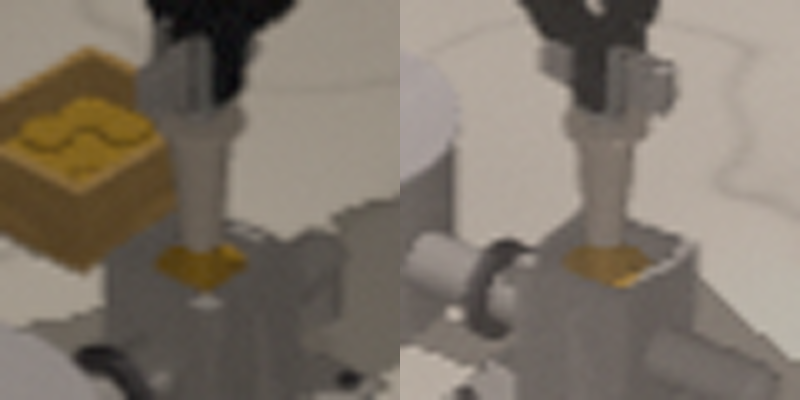

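Request:
arm_command(series=[[[4,0,0,0],[4,0,0,0],[4,0,0,0],[4,0,0,0],[0,0,0,0],[0,0,0,0]]])

```text
t: 7.85
tcp_pos: [0.5511, -0.0429, 0.1485]
tool_rot: [-0.544, 0.452, 0.544, 0.452]
force: [-0.4, 0.2, -1.1]
finger_gap: 0.134
```

Request:
arm_command(series=[[[4,0,0,0],[4,0,0,0],[4,0,0,0],[0,0,0,0],[0,0,0,0]]])

```text
t: 8.35
tcp_pos: [0.551, -0.0429, 0.1365]
tool_rot: [-0.544, 0.452, 0.544, 0.452]
force: [-0.3, -0.2, -0.7]
finger_gap: 0.132
```

Request:
arm_command(series=[[[3,0,0,0],[3,0,0,0],[3,0,0,0],[0,0,0,0],[0,0,0,0]]])

```text
t: 8.85
tcp_pos: [0.5511, -0.0429, 0.1276]
tool_rot: [-0.544, 0.452, 0.544, 0.452]
force: [-0.8, -0.3, -1.4]
finger_gap: 0.135
```

Request:
arm_command(series=[[[2,0,0,0],[2,0,0,0],[0,0,0,0],[0,0,0,0],[0,0,0,0]]])

```text
t: 9.35
tcp_pos: [0.5512, -0.0429, 0.1238]
tool_rot: [0.544, -0.452, -0.544, -0.452]
force: [-0.6, 0.4, -1.1]
finger_gap: 0.136
```

Request:
arm_command(series=[[[2,0,0,0],[2,0,0,0],[0,0,0,0],[0,0,0,0],[0,0,0,0]]])

```text
t: 9.85
tcp_pos: [0.5512, -0.0429, 0.1197]
tool_rot: [0.544, -0.452, -0.544, -0.452]
force: [0.2, 0.1, -0.9]
finger_gap: 0.129
```

Request:
arm_command(series=[[[2,0,0,0],[0,0,0,0],[0,0,0,0],[0,0,0,0]]])

```text
t: 10.25
tcp_pos: [0.5512, -0.0429, 0.1177]
tool_rot: [-0.544, 0.452, 0.544, 0.452]
force: [-0.0, -0.0, -0.7]
finger_gap: 0.134
```

Request:
arm_command(series=[[[2,0,0,0],[0,0,0,0],[0,0,0,0],[0,0,0,0]]])

```text
t: 10.65
tcp_pos: [0.5516, -0.0429, 0.1162]
tool_rot: [0.544, -0.452, -0.543, -0.452]
force: [0.2, 0.9, 4.3]
finger_gap: 0.132
```

Request:
arm_command(series=[[[2,0,0,0],[0,0,0,0],[0,0,0,0],[0,0,0,0]]])

```text
t: 11.05
tcp_pos: [0.5517, -0.043, 0.1143]
tool_rot: [0.544, -0.452, -0.543, -0.452]
force: [-1.0, 0.4, 5.8]
finger_gap: 0.133
```

Request:
arm_command(series=[[[2,0,0,0],[0,0,0,0],[0,0,0,0],[0,0,0,0]]])

```text
t: 11.45
tcp_pos: [0.5517, -0.0431, 0.1126]
tool_rot: [0.544, -0.452, -0.543, -0.452]
force: [-1.1, 0.3, 7.1]
finger_gap: 0.134
```

Request:
arm_command(series=[[[1,0,0,0],[1,0,0,0],[0,0,0,0],[0,0,0,0],[0,0,0,0]]])

```text
t: 11.95
tcp_pos: [0.5518, -0.0433, 0.111]
tool_rot: [0.545, -0.452, -0.543, -0.452]
force: [-0.7, 0.7, 9.8]
finger_gap: 0.133
```

Request:
arm_command(series=[[[1,0,0,0],[0,0,0,0],[0,0,0,0],[0,0,0,0]]])

```text
t: 12.35
tcp_pos: [0.5518, -0.0434, 0.1102]
tool_rot: [0.545, -0.452, -0.543, -0.452]
force: [-1.9, 0.1, 11.1]
finger_gap: 0.131
```

Request:
arm_command(series=[[[1,0,0,0],[0,0,0,0],[0,0,0,0],[0,0,0,0]]])

```text
t: 12.75
tcp_pos: [0.5518, -0.0435, 0.1093]
tool_rot: [0.545, -0.452, -0.543, -0.452]
force: [-2.0, -1.2, 11.8]
finger_gap: 0.133
```

Request:
arm_command(series=[[[1,0.5,0,0],[0,0,0,0],[0,0,0,0],[0,0,0,0]]])

```text
t: 13.15
tcp_pos: [0.5516, -0.0435, 0.1085]
tool_rot: [0.545, -0.452, -0.543, -0.452]
force: [-2.2, -0.4, 14.1]
finger_gap: 0.136
```

Request:
arm_command(series=[[[1,0.3,0,0],[0,0,0,0],[0,0,0,0],[0,0,0,0]]])

```text
t: 13.55
tcp_pos: [0.5515, -0.0436, 0.1076]
tool_rot: [0.545, -0.452, -0.543, -0.452]
force: [-2.0, 0.3, 14.2]
finger_gap: 0.132
```

Run:
```python
from h import *
s=status.sense();print(s['t'],s['tcp_pos'],s['force'],s['ft_torque'],s['tool_rot'])
im=snapshot('wrist')[:,:,::-1];cv2.imwrite('pics/w4.png',im)
old=cv2.imread('pics/w2.png')
f=lambda i:cv2.resize(i[190:380,220:345],(395,600),interpolation=cv2.INTER_CUBIC)
cv2.imwrite('pics/z4.png',np.hstack([f(old),f(im)]))
```

```text
13.55 [ 0.55147986 -0.04362774  0.10764283] [-1.95232744  0.32192512 14.15500717] [0.09414928 0.30571469 0.03422162] [ 0.5449575  -0.4516276  -0.54268521 -0.45226829]
```

View pics/z4.png

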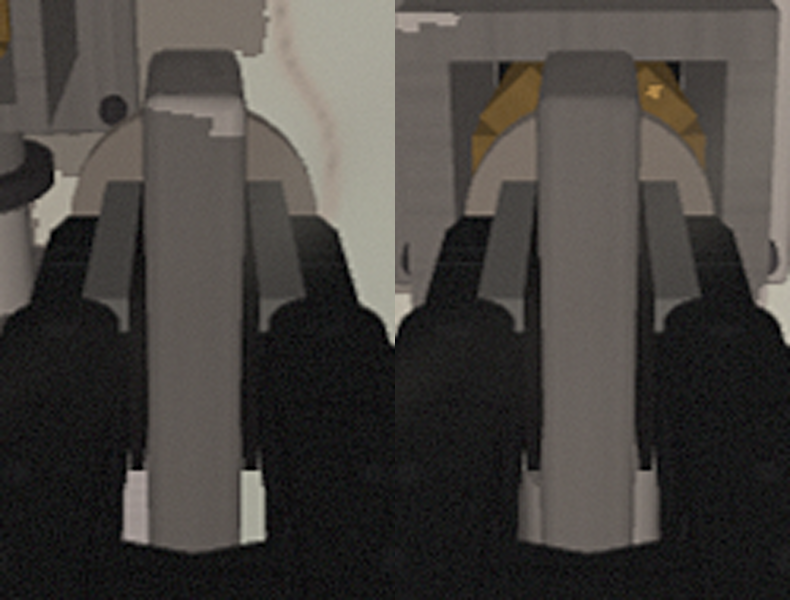

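Request:
arm_command(series=[[[1,0.3,0,0],[0,0,0,0],[0,0,0,0],[0,0,0,0]]])

```text
t: 14.0
tcp_pos: [0.5514, -0.0437, 0.1067]
tool_rot: [0.545, -0.452, -0.543, -0.452]
force: [-1.3, -0.6, 14.2]
finger_gap: 0.133
```

Request:
arm_command(series=[[[1,0.3,0,0],[0,0,0,0],[0,0,0,0],[0,0,0,0]]])

```text
t: 14.4
tcp_pos: [0.5512, -0.0438, 0.1059]
tool_rot: [0.545, -0.451, -0.542, -0.452]
force: [-1.4, 0.4, 13.3]
finger_gap: 0.131
```

Request:
arm_command(series=[[[0.7,0.2,0,0],[0,0,0,0],[0,0,0,0],[0,0,0,0]]])

```text
t: 14.8
tcp_pos: [0.5512, -0.0439, 0.1053]
tool_rot: [0.545, -0.451, -0.542, -0.452]
force: [-1.1, -0.6, 15.4]
finger_gap: 0.13
```

Request:
arm_command(series=[[[0.7,0.2,0,0],[0,0,0,0],[0,0,0,0],[0,0,0,0]]])

```text
t: 15.2
tcp_pos: [0.5511, -0.0439, 0.1047]
tool_rot: [0.545, -0.451, -0.542, -0.453]
force: [-0.5, -0.7, 15.1]
finger_gap: 0.134
```

Request:
arm_command(series=[[[0,0,0,0],[0,0,0,0],[0,0,0,0],[0,0,0,0],[0,0,0,0]]], force=120)

```text
t: 15.7
tcp_pos: [0.5511, -0.0438, 0.1044]
tool_rot: [0.545, -0.451, -0.542, -0.453]
force: [-2.4, 0.7, 13.6]
finger_gap: 0.119
```

Request:
arm_command(series=[[[1,0,0,0],[0,0,0,0],[0,0,0,0]]])

```text
t: 16.0
tcp_pos: [0.5511, -0.0438, 0.1039]
tool_rot: [0.545, -0.451, -0.542, -0.453]
force: [-1.5, 0.5, 16.8]
finger_gap: 0.115
```

Request:
arm_command(series=[[[0,0,0,0],[0,0,0,0],[0,0,0,0]]])

```text
t: 16.3
tcp_pos: [0.5511, -0.0438, 0.1039]
tool_rot: [0.545, -0.451, -0.542, -0.453]
force: [-1.9, 0.6, 16.2]
finger_gap: 0.118
```

Request:
arm_command(series=[[[0.8,0,0,0],[0,0,0,0],[0,0,0,0]]])

```text
t: 16.6
tcp_pos: [0.5511, -0.0438, 0.1034]
tool_rot: [0.545, -0.451, -0.542, -0.453]
force: [-2.7, 1.4, 18.3]
finger_gap: 0.114
```

Request:
arm_command(series=[[[0.8,0,0,0],[0,0,0,0],[0,0,0,0]]])

```text
t: 16.9
tcp_pos: [0.5512, -0.0438, 0.103]
tool_rot: [0.545, -0.451, -0.542, -0.453]
force: [-2.1, 0.4, 21.8]
finger_gap: 0.122
```

Request:
arm_command(series=[[[0,0,0,0.05],[0,0,0,0.05],[0,0,0,0.05]]])

```text
t: 17.2
tcp_pos: [0.5511, -0.0438, 0.1026]
tool_rot: [0.51, -0.491, -0.507, -0.492]
force: [-1.9, 1.1, 18.2]
finger_gap: 0.122
```

Request:
arm_command(series=[[[0,0,0,0.05],[0,0,0,0.05],[0,0,0,0.05]]])

```text
t: 17.5
tcp_pos: [0.5511, -0.0437, 0.1024]
tool_rot: [-0.471, 0.528, 0.468, 0.529]
force: [-1.5, 1.4, 17.1]
finger_gap: 0.12
```

Request:
arm_command(series=[[[0.5,0,0,0.05],[0.4,0,0,0.05],[0.4,0,0,0.05]]])

```text
t: 17.8
tcp_pos: [0.5512, -0.0437, 0.1017]
tool_rot: [-0.431, 0.561, 0.428, 0.563]
force: [-3.3, 1.2, 22.7]
finger_gap: 0.116
```

Request:
arm_command(series=[[[0.3,0,0,0.05],[0.3,0,0,0.05],[0.3,0,0,0.05]]])

```text
t: 18.1
tcp_pos: [0.5512, -0.0436, 0.1011]
tool_rot: [-0.387, 0.591, 0.384, 0.594]
force: [-2.8, 0.8, 25.0]
finger_gap: 0.119
```

Request:
arm_command(series=[[[-0.2,0.2,0,0.05],[0,0.2,0,0.05],[0,0,0,0.05]]])

```text
t: 18.4
tcp_pos: [0.5512, -0.0435, 0.1012]
tool_rot: [-0.342, 0.618, 0.339, 0.621]
force: [-1.8, 2.0, 21.5]
finger_gap: 0.117
```

Request:
arm_command(series=[[[0.1,0,0,0.05],[0.1,0,0,0.05],[0.1,0,0,0.05]]])

```text
t: 18.7
tcp_pos: [0.5512, -0.0434, 0.101]
tool_rot: [-0.295, 0.642, 0.292, 0.645]
force: [-1.8, 2.2, 22.7]
finger_gap: 0.117
```

Request:
arm_command(series=[[[0,0.1,0,0.05],[0,0.1,0,0.05],[0,0,0,0.05]]])

```text
t: 19.0
tcp_pos: [0.5512, -0.0433, 0.1009]
tool_rot: [-0.245, 0.662, 0.243, 0.665]
force: [-1.6, 2.9, 22.0]
finger_gap: 0.117
```

Request:
arm_command(series=[[[0.1,0,0,0.05],[0.1,0,0,0.05],[0,0,0,0.05]]])

```text
t: 19.3
tcp_pos: [0.5513, -0.0433, 0.1008]
tool_rot: [-0.195, 0.678, 0.192, 0.682]
force: [-2.1, 1.7, 22.8]
finger_gap: 0.121
```

Request:
arm_command(series=[[[0.1,0,0,0.05],[0,0,0,0.05],[0.1,0,0,0.05]]])

```text
t: 19.6
tcp_pos: [0.5514, -0.0432, 0.1007]
tool_rot: [-0.143, 0.691, 0.141, 0.695]
force: [-1.8, 1.6, 22.6]
finger_gap: 0.112
```

Turned 1.35 rad; 0.22 remains (plus a little for lag).

Request:
arm_command(series=[[[0,0,0,0.05],[0.1,0,0,0.05],[0,0,0,0.05]]])

```text
t: 19.9
tcp_pos: [0.5515, -0.0432, 0.1006]
tool_rot: [-0.091, 0.699, 0.089, 0.704]
force: [-1.1, 2.0, 23.4]
finger_gap: 0.118
```

Request:
arm_command(series=[[[0,0,0,0.05],[0,0,0,0.03],[0,0,0,0],[0,0,0,0]]])

```text
t: 20.3
tcp_pos: [0.5515, -0.0432, 0.1005]
tool_rot: [-0.062, 0.702, 0.061, 0.707]
force: [-1.4, 1.7, 23.0]
finger_gap: 0.116
```

Run:
```python
from h import *
s=status.sense();print(s['t'],s['tcp_pos'],np.degrees(jaw(R.from_quat(s['tool_rot']))),s['force'],s['ft_torque'],s['q'])
im=snapshot('wrist')[:,:,::-1];cv2.imwrite('pics/w5.png',im);cv2.imwrite('pics/sd5.png',snapshot('side')[:,:,::-1])
```

```text
20.3 [ 0.55149901 -0.04320596  0.10054177] 10.009700611428427 [-1.35097651  1.72231429 22.9779228 ] [ 4.41072015e-01  4.17143115e-01 -3.37285014e-04] [-2.80496732e-01  6.18242082e-01  1.73021797e+00  7.41714140e-04
  7.86236452e-01 -4.55712961e-01]
```

View pics/w5.png

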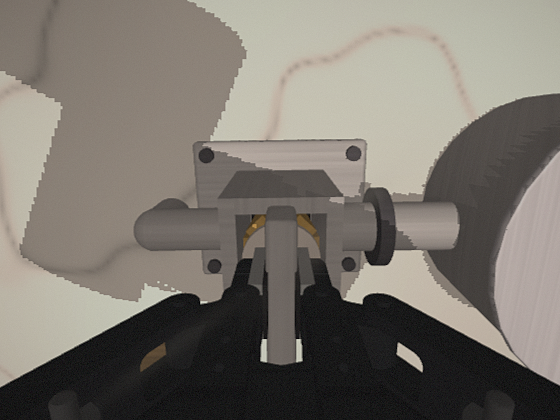

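Request:
arm_command(series=[[[-1,0,0,0],[-1,0,0,0],[0,0,0,0],[0,0,0,0]]])

```text
t: 20.8
tcp_pos: [0.5514, -0.0432, 0.1014]
tool_rot: [-0.062, 0.702, 0.061, 0.707]
force: [1.5, 2.0, 14.4]
finger_gap: 0.114
```

Request:
arm_command(series=[[[-1,0,0,0],[-0.5,0,0,0],[0,0,0,0],[0,0,0,0]]])

```text
t: 21.2
tcp_pos: [0.5514, -0.0432, 0.102]
tool_rot: [-0.062, 0.702, 0.061, 0.706]
force: [1.2, 1.9, 9.2]
finger_gap: 0.117
```

Request:
arm_command(series=[[[-1,0,0,0],[-0.5,0,0,0],[0,0,0,0],[0,0,0,0]]])

```text
t: 21.6
tcp_pos: [0.5512, -0.0432, 0.1025]
tool_rot: [-0.062, 0.703, 0.061, 0.706]
force: [5.3, 1.6, 4.2]
finger_gap: 0.119
```

Request:
arm_command(series=[[[0,0,0,0],[0,0,0,0],[0,0,0,0],[0,0,0,0],[0,0,0,0],[0,0,0,0]]], jaw=40)

```text
t: 22.2
tcp_pos: [0.5485, -0.0429, 0.1017]
tool_rot: [-0.062, 0.705, 0.062, 0.704]
force: [-0.7, -0.1, 0.5]
finger_gap: 0.401
```

Run:
```python
from h import *
s=status.sense();print(s['t'],s['tcp_pos'],s['force'],s['finger_gap'])
im=snapshot('wrist')[:,:,::-1];cv2.imwrite('pics/w6.png',im)
f=lambda i:cv2.resize(i[190:380,220:345],(266,404),interpolation=cv2.INTER_CUBIC)
cv2.imwrite('pics/z6.png',np.hstack([f(cv2.imread('pics/w2.png')),f(cv2.imread('pics/w5.png')),f(im)]))
```

```text
22.2 [ 0.5485374  -0.04291811  0.10173419] [-0.65017183 -0.11224982  0.46267809] 0.4014977750369226
```

View pics/z6.png

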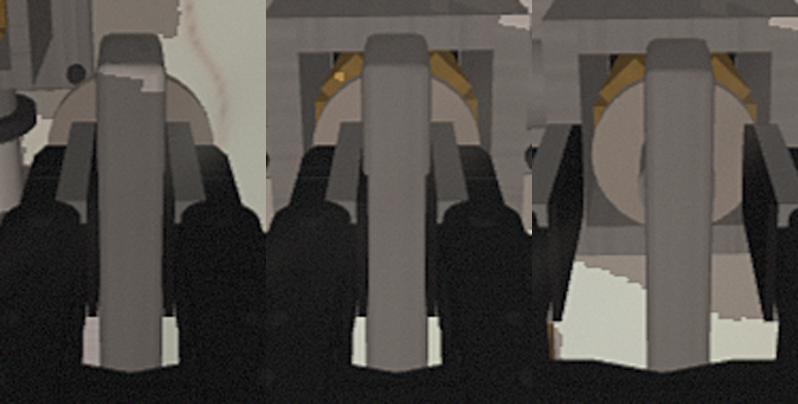

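Request:
arm_command(series=[[[-5,0,0,0],[-10,0,0,0],[-20,0,0,0],[-30,0,0,0],[-30,0,0,0],[-30,0,0,0],[0,0,0,0],[0,0,0,0]]])

```text
t: 23.05
tcp_pos: [0.5491, -0.0429, 0.2282]
tool_rot: [-0.062, 0.704, 0.061, 0.705]
force: [0.2, -0.0, -0.6]
finger_gap: 0.403
```

Run:
```python
from h import *
import pickle
s=status.sense();print(s['t'],s['tcp_pos'],np.degrees(jaw(R.from_quat(s['tool_rot']))),s['force']);pickle.dump(s,open('w7.pkl','wb'))
w=snapshot('wrist')[:,:,::-1];cv2.imwrite('pics/w7.png',w);a=snapshot('scene')[:,:,::-1];b=snapshot('side')[:,:,::-1]
w2=cv2.resize(w[120:270,210:360],(400,400),interpolation=2)
g=lambda n,i:(lambda u,v:(print(n,u,v),cv2.resize(i[v-35:v+25,u-30:u+30],(400,400),interpolation=2))[1])(*{'scene':(268,198),'side':(287,185)}[n])
cv2.imwrite('pics/z7.png',cv2.resize(np.hstack([w2,g('scene',a),g('side',b)]),(798,266)) if 0 else np.hstack([w2,g('side',b)]))
cv2.imwrite('pics/s7.png',a)
```

```text
23.05 [ 0.54911063 -0.04293665  0.22822729] 10.010011744358543 [ 0.1872506  -0.03178867 -0.63039272]
side 287 185
```

View pics/z7.png

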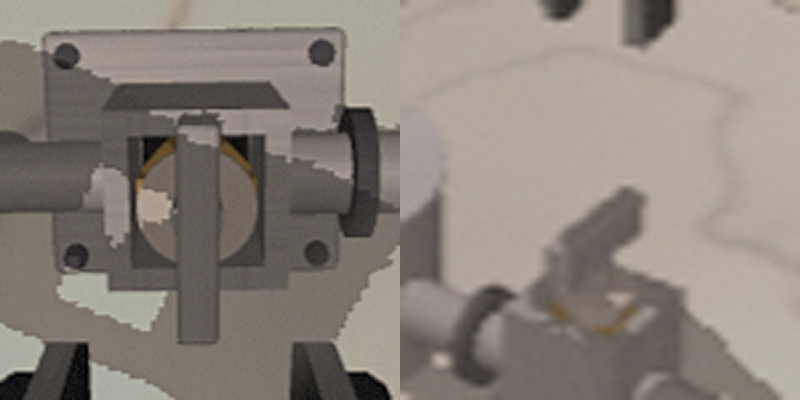

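Run:
```python
from h import *
import pickle
s=pickle.load(open('w7.pkl','rb'))
pw=lambda x,y:(x*.375+210,y*.375+120)
pd=lambda x,y:((x-400)*.15+257,y*.15+150)
w=cv2.imread('pics/w7.png');col=w[160:255,284].astype(int).sum(1)
print(col.tolist())
for z in(.128,.132,.136,.140,.144,.148,.152):
    a=plane('wrist',pw(198,127),z,s);b=plane('wrist',pw(198,343),z,s);l=plane('wrist',pw(178.5,240),z,s);r=plane('wrist',pw(218,240),z,s)
    c1=plane('wrist',pw(136,200),z-.034,s);c2=plane('wrist',pw(257.5,200),z-.034,s)
    print(z,'len',np.linalg.norm(a-b).round(4),'wid',np.linalg.norm(l-r).round(4),'collar',np.linalg.norm(c1-c2).round(4),(a+b)/2)
# near/far end centres, top edge
for n,pwp,pdp in(('tool+y end?',(198,127),(636,190)),('-y end',(198,343),(563,243))):
    print(n,tri(ray('wrist',pw(*pwp),s),ray('side',pd(*pdp))))
```

```text
[186, 441, 433, 250, 207, 214, 210, 346, 403, 425, 424, 422, 434, 451, 307, 269, 274, 278, 279, 274, 279, 279, 275, 279, 275, 271, 276, 273, 275, 284, 274, 276, 276, 280, 286, 270, 279, 275, 279, 271, 273, 279, 282, 275, 282, 280, 282, 281, 273, 274, 272, 287, 273, 285, 272, 280, 280, 265, 275, 280, 281, 280, 278, 278, 284, 269, 278, 276, 277, 279, 281, 280, 274, 272, 285, 278, 282, 276, 277, 280, 282, 278, 277, 278, 285, 276, 282, 287, 249, 311, 347, 364, 361, 358, 350]
0.128 len 0.0629 wid 0.0111 collar 0.0383 [ 0.55050527 -0.04416959  0.128     ]
0.132 len 0.0619 wid 0.0109 collar 0.0378 [ 0.55025783 -0.04303909  0.132     ]
0.136 len 0.0609 wid 0.0107 collar 0.0372 [ 0.5500104 -0.0419086  0.136    ]
0.14 len 0.0598 wid 0.0105 collar 0.0367 [ 0.54976296 -0.0407781   0.14      ]
0.144 len 0.0588 wid 0.0103 collar 0.0361 [ 0.54951553 -0.03964761  0.144     ]
0.148 len 0.0577 wid 0.0102 collar 0.0356 [ 0.5492681  -0.03851711  0.148     ]
0.152 len 0.0567 wid 0.01 collar 0.035 [ 0.54902066 -0.03738662  0.152     ]
tool+y end? (array([ 0.53047965, -0.02195075,  0.15945388]), np.float64(0.03785075607124363))
-y end (array([ 0.56809543, -0.06888721,  0.10297826]), np.float64(0.03690496652935714))
```

Run:
```python
from h import *
import pickle
s=pickle.load(open('w7.pkl','rb'))
pw=lambda x,y:(x*.375+210,y*.375+120)
pd=lambda x,y:((x-400)*.15+257,y*.15+150)
for pwp,pdp in(((198,127),(563,243)),((198,343),(636,190))):print(tri(ray('wrist',pw(*pwp),s),ray('side',pd(*pdp))))
from station import ticket
s=status.sense();print(s['t'],s['force'])
```

```text
(array([ 0.54315128, -0.01448136,  0.13147674]), np.float64(0.004881522384044638))
(array([ 0.55574664, -0.0765083 ,  0.12638254]), np.float64(0.0016388514092590236))
23.2 [-0.80168325 -0.35643242 -0.89329885]
```

```bash
python3 -c "
from station import ticket;print(ticket.sign_off())"
```

```text
the job is handed in; nothing more can be done
None
```

I put the plug into the tap with its handle in line with the pipe, pressed it down and turned it a quarter turn. Then I let go and handed the job in at about 23 s; the sign-off gave no verdict.

**Last checks, gripper open and clear above the tap:**
- **Stays down:** the plug stayed down. Its handle centre is roughly 120–125 mm above the counter, against a limit of 131.5 mm. This comes from the pictures and is only good to a few millimetres.
- **Square and centred:** the handle lies square across the pipe to about 1 degree and is centred to about 2 mm.
- **Clear of everything:** the wrist force was about zero, so the robot touches nothing. I saw no sign that the other things on the counter had moved, but I did not measure them.

**What did not go as planned:**
- **Push force:** during the turn the push was mostly 22–24 N. It dipped to about 18 N early on and once reached about 26 N, still below the 28.5 N limit.
- **Grip:** the handle crept an estimated 2–3 mm in the fingers at 80 N, so I raised the grip to 120 N.
- **Height agreement:** triangulating the two handle ends gave top heights of 131 and 126 mm, so those two readings differ by 5 mm. Either still leaves the handle well below the limit.

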